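Set the rack hold-down on a tube-decapping fixture

ROBOT

A 7-joint arm with a two-finger parallel gripper is mounted at the origin on the work surface. World frame = base frame: x ahead of the robot, y to its left, z up, the work surface at z = 0. Lengths are in m, angles in degrees, forces in N, time in s.
With the tool pointing down it reaches from about 0.425 to 0.875 m from the base axis. Payload 4.7 kg.
Tool frame: the origin (TCP) lies on the mounting face of the last link; the fingertips stand tcp_to_tips ahead of it and the grasp point (between the pads) lies 164 mm ahead of it (tcp_to_tips is the distance from the TCP to the fingertips, in m); z points along the fingers, y is the line along which they close (so a half turn about z gives the same grasp; the last joint's range is limited). The gripper opens to 87 mm and grips with 3 to 60 N. Pads are 19 mm wide; open, the fingers measure 117 mm over their backs; the gripper's body (75 mm by 190 mm) begins 51 mm behind the grasp point.
Start: joints at [-72.473, 18.392, -4.016, 83.108, 1.295, 78.541, -3.26], TCP at [0.187, 0.623, 0.405] pointing down, gripper open.
Joint ranges: [-163.93, 163.93], [-17.29, 119.83], [-79.2, 71.16], [3.27, 140.29], [-89.18, 269.18], [5.43, 117.66], [-154.24, 154.24]. Speed limits (degrees/s): [147.25, 147.25, 180, 180, 180, 180, 180].

INTERFACE

Orientations are given as [roll, pitch, yaw] about the fixed x, y, z axes, in that order (R = Rz(yaw) Ry(pitch) Rx(roll)).
In Python, from cell import get_obs, read_camera, sign_off, tcp_to_tips gives the robot as it stands.
- The arm moves only by the tool drive_tool, never from a script. Its argument "rows" is one flat list of numbers, 7 for each row, row after row: the shift along the tool's x, y, z in m, then the turn, a rotation vector about the tool's x, y, z in rad, then the gripper command: -1 is shut, 1 is fully open, values between are in proportion. In form: [tx, ty, tz, rx, ry, rz, fingers, tx, ty, tz, rx, ry, rz, fingers, ...]. A call has 1 to 5 rows; each row shifts and turns the commanded pose from where the row before left it, along the tool's axes as they then stand; what a row does not reach is not made up. A row lasts 1/8 s, in which the tool goes at most 62.5 mm and 10.7 degrees, less where a joint would pass 70% of its speed; a pose out of reach is approached as far as the arm can. A call is refused whole if a number of a shift passes 0.0625 or a number of a turn 0.188, either way. A call with a gripper value outside its range is refused whole. The fingers move at their own pace and stop on an object; "grip_force" is the grip in N (left out, the last holds). Time passes only in rows, so rows that do not move let the fingers close. It gives the time, the measured TCP pose, the force, the opening and the grip force at its end, in the units of the state.
- get_obs(): the state, without advancing time (a new reading comes with each control period).
- read_camera(name): name is "scene" or "top"; returns a dict with "color" (384x512x3 uint8, blue, green, red), "fov_y" (degrees; the focal length in pixels is half the picture's height over the tangent of half this angle, whatever the lens; pixels are square), "cx", "cy" (the principal point, pixels), "cam_to_world" (4x4, takes a point from camera to world coordinates). Camera axes: x right, y up, looking along -z (the intrinsics and any distortion apply to the point x, -y, -z); pixel columns grow to the right and rows downward; lengths in m; the calibration is good to about 2 mm. A picture is of the moment at which its call begins. There is no depth.
- sign_off(): hands the job in; it is judged then, once.
The state is a dict: "time_s": time; "qpos": joint angles; "joint_velocities": joint speeds; "effort": joint torques, N m; "tool_pos": TCP position; "tool_rot": TCP orientation; "force": force on the tool from outside, world axes, zero at the start; "wrist_torque": the same for the moment, N m; "grip_width": finger opening in m; "grasp_force": force on a finger pad.
Only numpy, scipy, OpenCV 4.12 (cv2) and the standard library are available. Lean on these libraries where they do the work, as an engineer would, in place of code of your own. Each camera call takes 0.05 s, during which the arm holds its last target. There are 200 camera calls.

TASK

Slide the rack of red-capped tubes along its lane until it is fully home against the end stop, then turn the black wing thumbscrew on the bridge clockwise until the hold-down yoke seats on the rack, and back it off a quarter turn so that racks can run freely under the yoke. Finish while still gripping the thumbscrew, keeping it there so that I can nip up its lock nut. Leave the spare rack, the disinfectant bottle and the spanner where they lie.

Things in the scene. Friction and masses are not known exactly. Their poses are not given: they have to be found in the camera images.
- fixture: Fixed aluminium decapping fixture, base plate 170 x 380 x 12 mm. Origin: on the bench under the thumbscrew's axis; z up. A lane runs along its y axis between two black guide strips (103 mm apart inside, tops 32 mm above the bench), from y = +250 (open end) to the end stop. When the rack is home its origin lies at x = 0, y = 0, 12 mm above this origin.
- end_stop (a point): Middle of the rubber face of the end stop, at the fixture's y = -100 mm, 36 mm above the bench; axes as the fixture's. The rack is pushed towards -y until its -y end meets this face. The stop is 56 mm high.
- bridge (a point): Middle of the top of the aluminium bridge that crosses the lane, 150 mm above the bench, on the thumbscrew's axis; axes as the fixture's. The bridge is 150 mm along x and 34 mm along y; its posts stand outside the guide strips. Small bushes and the ends of two guide pins stand up to 13 mm above it.
- rack: Loose white rack with two rows of red-capped (a few white) tubes, 0.3 to 0.65 kg, in the lane: 100 mm wide (its x), 200 mm long (its y), top plate 50 mm and caps 88 mm above its underside. Origin: centre of its underside; axes parallel to the fixture's. It starts 70 to 120 mm short of home (towards +y) and slides on the base plate with 1.5 to 5 N of resistance.
- rack_tab (a point): Centre of the blue upright grip tab on the rack's +y end: 14 mm thick (x), 34 mm long (y), 38 mm tall, 42 mm above the bench; its outer end face lies 135 mm in +y from the rack's origin. It can be pushed on that face or pinched across its thickness.
- thumbscrew_grip (a point): Centre of the thumbscrew's black wing grip, on the screw's upright axis, about 203 mm above the bench: an upright blade 48 mm long (this point's x), 16 mm thick (y), 28 mm tall (z), edges rounded, a white mark on top at its +x end. Below it a 12 mm neck, then a 16 mm thread with a brass lock nut (27 mm across, top about 163 mm above the bench). Grip it across its thickness.
- thumbscrew: The thumbscrew as a whole (screw, lock nut, wing grip). Origin on the screw's axis, 72 mm under the centre of the grip; axes as the grip's.
- yoke: Steel hold-down yoke, an upside-down U 86 mm along x and 16 mm along y, carried by the thumbscrew under the bridge, straddling the tube caps. Its two rounded rubber shoes (38 mm either side of the middle) come down on the margins of the rack's top plate. Origin midway between the undersides of the shoes. The screw moves it 4 mm a turn.
- screw_turn (a joint): Angle of the thumbscrew in rad: 0 = screwed down to a hard stop, seated on the rack (blade along the fixture's x axis, white mark to +x); it grows as the screw is turned anticlockwise seen from above (yoke rises). Starts between 2.1 and 2.85; can turn to 4.5. It turns stiffly (about 0.06 N m) and stays where it is left.
- spare_rack: Bystander: loose white rack of green-capped tubes, 100 x 200 x 88 mm, 0.6 kg, without a tab, on the robot's right. Origin: centre of its underside; long side along its y.
- bottle: Bystander: loose standing white disinfectant bottle with a blue cap, 60 mm across, 170 mm tall, beyond the fixture. Origin: centre of its underside.
- spanner: Bystander: loose double-ended steel spanner, about 200 x 34 x 6 mm, lying flat on the robot's left. Origin: centre of its underside; long side along its x.

How it is judged (in metres and radians):
On the way, in this order (a step that is already met when the one before it is completed fails the run):
1. the rack is pushed home against the end stop (y of rack in the frame of fixture below 0.004 m and z of rack in the frame of fixture below 0.016 m), for 0.2 s.
2. with the rack home, the thumbscrew is screwed down until it seats and the yoke bears on the rack (all of step 1 and value of joint screw_turn below 0.08 rad and contact force between yoke and rack above 1 N), for 0.2 s.
At the end, for the whole second after the job is handed in: The thumbscrew stands a quarter turn (1.57 rad, give or take 0.25) back from its seat, still, and gripped by the fingers with more than 3 N; the yoke no longer bears on the rack (under 0.2 N); the rack stands flat in its lane within 4 mm of the end stop (all of step 1 and value of joint screw_turn between 1.32 and 1.82 rad and velocity of joint screw_turn between -0.05 and 0.05 rad/s and contact force between the fingers and thumbscrew above 3 N and contact force between yoke and rack below 0.2 N); the arm keeps its last pose, push and grip.
It fails at once if the spare rack is moved by more than 20 mm (distance of spare_rack from where it was at the start of the episode above 0.02 m).
It fails at once if the disinfectant bottle is moved by more than 20 mm (distance of bottle from where it was at the start of the episode above 0.02 m).
It fails at once if the spanner is moved by more than 20 mm (distance of spanner from where it was at the start of the episode above 0.02 m).
It also fails if it takes over 69 s, if anything falls off the work surface, if the arm or the gripper's body presses on something with over 40 N, if the wrist force passes 120 N, or if a joint passes its speed limit or range.

## Working session

There is one attempt and no reset: what is moved stays moved. The work goes in short steps, Python scripts to look and compute and a tool call to move; the robot and the scene stay as the last step left them, time stands still between calls to the robot, and variables do not carry over. Pictures are saved under pics/ and viewed, at most 10 in all, crops included, and the job is handed in when it is done.

Besides the shell and the picture viewer there is one more tool, called after "Call:" as a command line: name --argument value ..., lists and objects as JSON in quotes. drive_tool: Moves the arm, as the interface text tells. Its arguments: {"type":"object","properties":{"rows":{"type":"array","items":{"type":"number"}},"grip_force":{"type":"number"}},"required":["rows"]}

```bash
mkdir -p pics; ls
python3 - <<'E'
from cell import *
import cv2
print(get_obs(), tcp_to_tips)
for n in("scene","top"):
    c=read_camera(n); cv2.imwrite(f"pics/{n}0.png",c["color"]); print(n,c["fov_y"],c["cx"],c["cy"],c["cam_to_world"],[k for k in c])
E
```

```text
pics
{'time_s': 0.0, 'qpos': array([-72.47294754,  18.43961143,  -4.0173634 ,  83.17608107,
         1.29452545,  78.54214689,  -3.258257  ]), 'joint_velocities': array([ 0.00544117, -0.02281757,  0.0021153 ,  0.03770407, -0.07066494,
        0.04883782,  0.04401061]), 'effort': array([-3.68707042e-04, -4.91285634e+01, -4.04180121e-01, -3.12533498e+01,
       -6.39615557e-02,  4.36364359e-02,  1.71364682e-04]), 'tool_pos': array([0.1869436 , 0.62231144, 0.40364485]), 'tool_rot': array([-1.79887390e+02,  4.84754541e-03,  1.63286115e+02]), 'force': array([0.9008068 , 1.36029943, 0.21317311]), 'wrist_torque': array([ 0.01967769,  0.01139898, -0.00641487]), 'grasp_force': 0.0, 'grip_width': 0.08749970627531717} 0.1822
scene 42.93915382310226 259.8431888981651 193.7883889505544 [[ 0.69778199 -0.43890651  0.56609308  1.52552327]
 [ 0.71622801  0.41553341 -0.56066873 -0.88949893]
 [ 0.01085057  0.79667626  0.60430886  1.07066148]
 [ 0.          0.          0.          1.        ]] ['color', 'fov_y', 'cx', 'cy', 'cam_to_world']
top 56.03982714744073 254.84117778070097 196.10026221565872 [[-0.03214833  0.97625205 -0.21423919  0.38867751]
 [-0.99948143 -0.03179336  0.00510329 -0.01535203]
 [-0.00182928  0.21429215  0.9767679   1.24160856]
 [ 0.          0.          0.          1.        ]] ['color', 'fov_y', 'cx', 'cy', 'cam_to_world']
```

View pics/scene0.png

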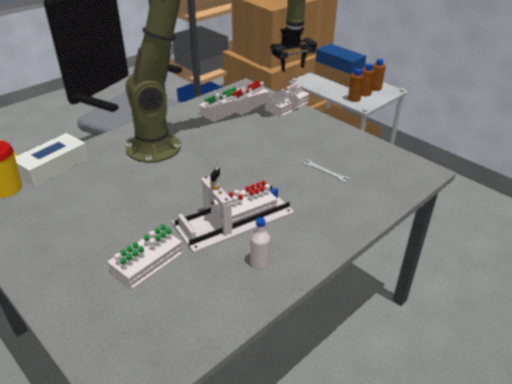

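View pics/top0.png

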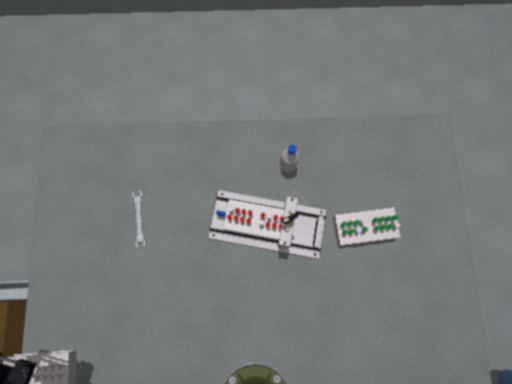

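The scene view shows the fixture at about (235,215). In the top view the fixture spans (208-326, 190-258), with the tab at about (221,214) and the bridge at about (288,222). I'll zoom both views for corner measurements.

```bash
cat > h.py <<'E'
import numpy as np, cv2
from cell import *
def load(n):
    return read_camera(n)
def ray(c,u,v):
    f=192/np.tan(np.radians(c["fov_y"]/2)); T=c["cam_to_world"]
    return T[:3,3], T[:3,:3]@np.array([(u-c["cx"])/f,-(v-c["cy"])/f,-1])
def at(c,u,v,z):
    o,d=ray(c,u,v); return o+d*(z-o[2])/d[2]
def proj(c,p):
    f=192/np.tan(np.radians(c["fov_y"]/2)); T=c["cam_to_world"]
    q=T[:3,:3].T@(np.asarray(p)-T[:3,3]); return np.array([c["cx"]+f*q[0]/-q[2], c["cy"]-f*q[1]/-q[2]])
E
python3 - <<'E'
import cv2
import numpy as np
t=cv2.imread("pics/top0.png")[180:270,200:335]; s=cv2.imread("pics/scene0.png")[160:250,168:303]
cv2.imwrite("pics/z0.png",np.vstack([cv2.resize(i,None,fx=5.9,fy=3.3*1,interpolation=2) if 0 else cv2.resize(i,(450*1,300)) for i in (t,s)]))
cv2.imwrite("pics/zt.png",cv2.resize(t,None,fx=5.5,fy=5.5,interpolation=cv2.INTER_CUBIC))
cv2.imwrite("pics/zs.png",cv2.resize(s,None,fx=5.5,fy=5.5,interpolation=cv2.INTER_CUBIC))
E
```

```text
(no output)
```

View pics/zt.png

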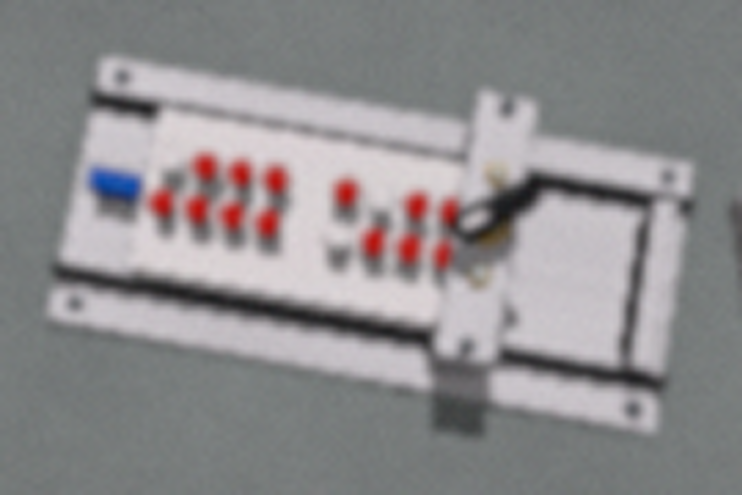

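View pics/zs.png

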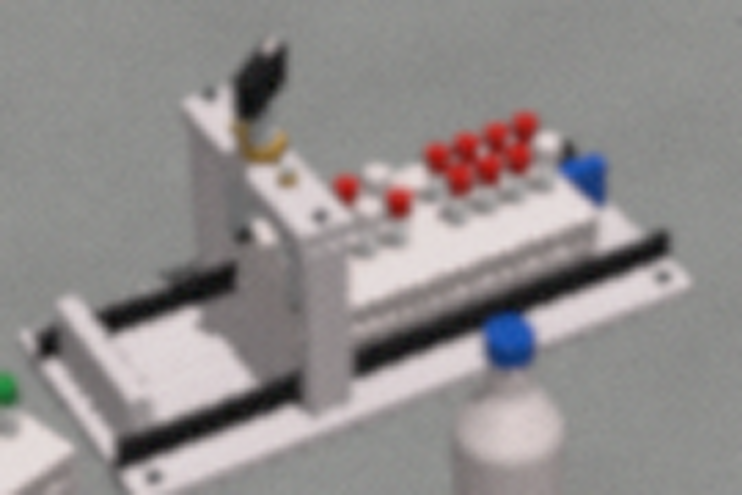

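The zoomed top view gives the plate corners at about (100,58), (692,162), (655,432) and (48,318). The tab top is at about (115,180). The blade's white mark is at (470,220) and its far end at (540,180). Next step is fitting the fixture pose.

Run:
```python
from h import *
from scipy.optimize import least_squares
c=read_camera("top"); s=read_camera("scene")
Z=lambda u,v:(200+(u+.5)/5.5-.5,180+(v+.5)/5.5-.5)
S=lambda u,v:(168+(u+.5)/5.5-.5,160+(v+.5)/5.5-.5)
obs=[(c,Z(100,58),(.085,.25,.012)),(c,Z(692,162),(.085,-.13,.012)),(c,Z(655,432),(-.085,-.13,.012)),(c,Z(48,318),(-.085,.25,.012)),
(c,Z(482,92),(.075,.017,.15)),(c,Z(536,102),(.075,-.017,.15)),(c,Z(436,352),(-.075,.017,.15)),(c,Z(495,360),(-.075,-.017,.15)),
(s,S(690,280),(.085,.25,.012)),(s,S(185,100),(-.075,-.017,.15)),(s,S(305,235),(.075,-.017,.15)),(s,S(350,222),(.075,.017,.15))]
def W(p,q): 
    x,y,a=p; C,Sn=np.cos(a),np.sin(a); return np.array([x+C*q[0]-Sn*q[1],y+Sn*q[0]+C*q[1],q[2]])
r=lambda p:np.concatenate([proj(k,W(p,q))-np.array(o) for k,o,q in obs])
R=least_squares(r,[.5,0,-.17]); p=R.x
print("fix",p[:2],np.degrees(p[2]));print(r(p).reshape(-1,2).round(1).tolist())
np.save("fix.npy",p)
def F(w): 
    d=w[:2]-p[:2]; C,Sn=np.cos(p[2]),np.sin(p[2]); return (C*d[0]+Sn*d[1],-Sn*d[0]+C*d[1])
print("tab top outer",F(at(c,*Z(91,181),.061)),"inner",F(at(c,*Z(140,186),.061)))
m=F(at(c,*Z(462,226),.217)); e=F(at(c,*Z(540,182),.217)); print("mark",m,"end",e, "ang",np.arctan2(m[1]-e[1],m[0]-e[0]))
# scene tips of blade
print("blade scene mark top",F(at(s,*S(272,45),.217)))
print("grip px scene",proj(s,W(p,(0,0,.217))),"obs",S(262,70),"top",proj(c,W(p,(0,0,.217))),Z(503,203))
for y in (.23,.2,.135): print(y,W(p,(0,y,0)))
```

```text
fix [ 0.54871395 -0.1194596 ] -12.125387769313344
[[0.1, -0.1], [0.0, 0.0], [-0.2, -0.1], [-0.5, 0.5], [-0.9, -0.4], [0.1, -0.3], [-0.5, 0.2], [-0.1, 0.8], [0.4, 0.8], [-1.3, 1.0], [-0.9, 1.0], [0.7, -0.2]]
tab top outer (np.float64(-0.0015463735813578336), np.float64(0.2329427571680308)) inner (np.float64(0.0007248348373113389), np.float64(0.2032555734893921))
mark (np.float64(-0.013746218915414917), np.float64(0.01624641692000024)) end (np.float64(0.016447107254446095), np.float64(-0.020150411860752445)) ang 2.2633031399775763
blade scene mark top (np.float64(-0.013814429539289042), np.float64(0.016190495225647247))
grip px scene [214.51227688 171.46656415] obs (215.22727272727272, 172.3181818181818) top [289.95261972 217.01033688] (291.04545454545456, 216.5)
0.23 [0.59702586 0.10540916 0.        ]
0.2 [0.59072431 0.07607845 0.        ]
0.135 [0.57707094 0.01252858 0.        ]
```

Call:
drive_tool --rows '[0,0,0,0,0,0.186,-1,0,0,0,0,0,0.186,-1,0,0,0,0,0,0.186,-1,0,0,0,0,0,0.186,-1,0,0,0,0,0,0.186,-1]'

```text
time_s: 0.82
tool_pos: [0.1869, 0.6225, 0.4045]
tool_rot: [-180.0, 0.0, 109.7]
force: [-0.2, -0.3, -0.2]
grip_width: 0.0454
grasp_force: 0.0
```

Call:
drive_tool --rows '[0,0,0,0,0,0.186,-1,0,0,0,0,0,0.186,-1,0,0,0,0,0,0.186,-1,-0.03,0.04,0,0,0,0,-1,-0.03,0.04,0,0,0,0,-1]'

```text
time_s: 1.45
tool_pos: [0.2531, 0.5466, 0.4043]
tool_rot: [180.0, 0.0, 78.1]
force: [0.7, 0.5, 0.7]
grip_width: 0.0017
grasp_force: 0.0
```

Call:
drive_tool --rows '[-0.03,0.04,0,0,0,0,-1,-0.03,0.04,0,0,0,0,-1,-0.03,0.04,0,0,0,0,-1,-0.03,0.04,0,0,0,0,-1,-0.03,0.04,0,0,0,0,-1]'

```text
time_s: 2.08
tool_pos: [0.4182, 0.3576, 0.4048]
tool_rot: [180.0, -0.0, 78.0]
force: [1.2, 0.5, 0.3]
grip_width: 0.0005
grasp_force: 0.0
```

```bash
cat >> h.py <<'E'
def tofix(w):
    p=np.load("fix.npy"); d=np.asarray(w)[:2]-p[:2]; C,S=np.cos(p[2]),np.sin(p[2]); return np.array([C*d[0]+S*d[1],-S*d[0]+C*d[1]])
def stat():
    o=get_obs(); p=np.load("fix.npy"); f=o["tool_pos"]; yaw=np.radians(o["tool_rot"][2]); 
    print("t",o["time_s"],"fix",tofix(f).round(4),"graspz",(f[2]-.164).round(4),"rpy",o["tool_rot"].round(2),"yaw-fix",round(o["tool_rot"][2]-np.degrees(p[2]),2),"F",o["force"].round(1),"Tq",o["wrist_torque"].round(2),"w",round(o["grip_width"],4),"gf",round(o["grasp_force"],1),"q",o["qpos"].round(0))
E
python3 -c "
from h import *
stat(); c=read_camera('top'); print('bottle cap fix',tofix(at(c,292,150,.17)))"
```

```text
t 2.075 fix [-0.2278  0.439 ] graspz 0.2408 rpy [ 1.800e+02 -2.000e-02  7.803e+01] yaw-fix 90.16 F [1.2 0.5 0.3] Tq [-0.14 -0.03 -0.01] w 0.0005 gf 0.0 q [-61.   6.  19.  98.  -2.  76. -53.]
bottle cap fix [0.21859355 0.02405013]
```

Call:
drive_tool --rows '[-0.032,0.0455,0,0,0,0,-1,-0.032,0.0455,0,0,0,0,-1,-0.032,0.0455,0,0,0,0,-1,-0.032,0.0455,0,0,0,0,-1,-0.032,0.0455,0,0,0,0,-1]' --grip_force 20

```text
time_s: 2.75
tool_pos: [0.6076, 0.1543, 0.4048]
tool_rot: [180.0, -0.0, 78.1]
force: [0.9, 0.7, 0.4]
grip_width: 0.0004
grasp_force: 0.0
```

Call:
drive_tool --rows '[0,0,0.04,0,0,0,-1,0,0,0.04,0,0,0,-1,0,0,0.04,0,0,0,-1,0,0,0.03,0,0,0,-1,0,0,0,0,0,0,-1]'

```text
time_s: 3.38
tool_pos: [0.6054, 0.1554, 0.252]
tool_rot: [-179.7, 0.2, 78.0]
force: [-0.6, -0.4, 0.6]
grip_width: 0.0005
grasp_force: 0.0
```

```bash
python3 -c "
from h import *
stat(); c=read_camera('top')['color'][175:275,195:345]; cv2.imwrite('pics/a.png',cv2.resize(c,None,fx=5,fy=5,interpolation=cv2.INTER_CUBIC))"
```

```text
t 3.375 fix [-0.0024  0.2806] graspz 0.088 rpy [-179.72    0.18   78.04] yaw-fix 90.17 F [-0.6 -0.4  0.6] Tq [-0.09  0.05  0.01] w 0.0005 gf 0.0 q [-40.  24.  29.  97. -13.  62. -19.]
```

View pics/a.png

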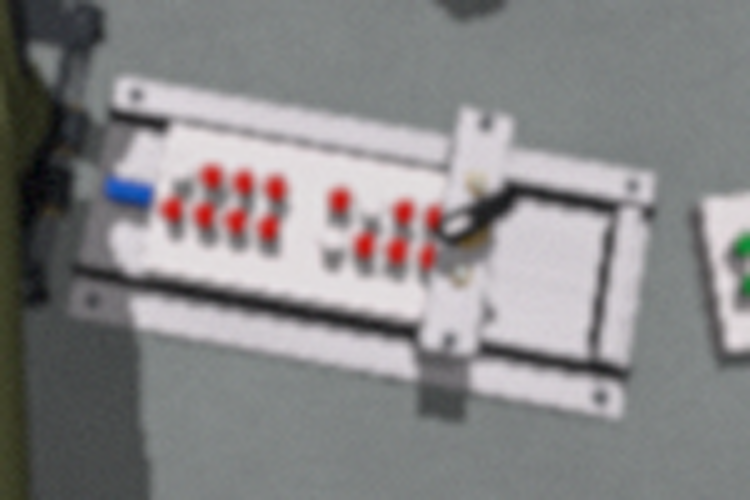

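The closed gripper sits left of the tab (tab at about (128,190)) and is clear of the rack. Lowering, then pushing.

Call:
drive_tool --rows '[0,0.002,0.02,0,0,0,-1,0,0,0.018,0,0,0,-1,-0.01,0,0,0,0,0,-1,-0.01,0,0,0,0,0,-1,-0.01,0,0,0,0,0,-1]'

```text
time_s: 4.05
tool_pos: [0.6026, 0.1243, 0.2175]
tool_rot: [179.9, -0.0, 78.0]
force: [-0.4, 0.3, -0.3]
grip_width: 0.0006
grasp_force: 0.0
```

Call:
drive_tool --rows '[-0.012,0,0,0,0,0,-1,-0.012,0,0,0,0,0,-1,-0.012,0,0,0,0,0,-1,-0.012,0,0,0,0,0,-1,-0.012,0,0,0,0,0,-1]'

```text
time_s: 4.68
tool_pos: [0.59, 0.0664, 0.2171]
tool_rot: [180.0, -0.0, 78.0]
force: [1.5, 4.8, 3.4]
grip_width: 0.0006
grasp_force: 2.0
```

Call:
drive_tool --rows '[-0.008,0,0,0,0,0,-1,-0.008,0,0,0,0,0,-1,-0.006,0,0,0,0,0,-1,0,0,0,0,0,0,-1,0,0,0,0,0,0,-1]'

```text
time_s: 5.3
tool_pos: [0.585, 0.0443, 0.2161]
tool_rot: [-179.9, 0.1, 78.0]
force: [0.4, 0.8, -0.5]
grip_width: 0.0004
grasp_force: 0.0
```

```bash
python3 -c "
from h import *
stat()"
```

```text
t 5.3 fix [0.001  0.1678] graspz 0.0521 rpy [-1.7993e+02  1.2000e-01  7.8000e+01] yaw-fix 90.12 F [ 0.4  0.8 -0.5] Tq [-0.02  0.08 -0.04] w 0.0004 gf 0.0 q [-32.  22.  30. 105. -13.  57.  -9.]
```

Call:
drive_tool --rows '[-0.005,0,0,0,0,0,-1,-0.005,0,0,0,0,0,-1,-0.004,0,0,0,0,0,-1,-0.003,0,0,0,0,0,-1,-0.002,0,0,0,0,0,-1]'

```text
time_s: 5.92
tool_pos: [0.5814, 0.0265, 0.2168]
tool_rot: [180.0, -0.0, 78.0]
force: [1.1, 2.5, -1.9]
grip_width: 0.0007
grasp_force: 1.0
```

Call:
drive_tool --rows '[-0.002,0,0,0,0,0,-1,-0.002,0,0,0,0,0,-1,-0.001,0,0,0,0,0,-1,-0.001,0,0,0,0,0,-1,0,0,0,0,0,0,-1]'

```text
time_s: 6.55
tool_pos: [0.5807, 0.0226, 0.2171]
tool_rot: [179.9, -0.2, 78.1]
force: [2.1, 6.0, -2.0]
grip_width: 0.0007
grasp_force: 3.1
```

```bash
python3 -c "
from h import *
stat()"
```

```text
t 6.55 fix [0.0015 0.1456] graspz 0.0531 rpy [ 1.7993e+02 -1.5000e-01  7.8100e+01] yaw-fix 90.23 F [ 2.1  6.  -2. ] Tq [ 1.2  -0.38 -0.07] w 0.0007 gf 3.1 q [-31.  21.  31. 106. -13.  56.  -6.]
```

Call:
drive_tool --rows '[-0.002,0,0,0,0,0,-1,-0.002,0,0,0,0,0,-1,-0.002,0,0,0,0,0,-1,0,0,0,0,0,0,-1,0,0,0,0,0,0,-1]'

```text
time_s: 7.18
tool_pos: [0.5804, 0.0213, 0.2177]
tool_rot: [179.8, -0.5, 78.3]
force: [4.2, 14.2, -1.3]
grip_width: 0.0005
grasp_force: 7.7
```

```bash
python3 -c "
from h import *
stat()"
```

```text
t 7.175 fix [0.0015 0.1443] graspz 0.0537 rpy [179.85  -0.53  78.29] yaw-fix 90.41 F [ 4.2 14.2 -1.3] Tq [ 3.18 -0.81 -0.02] w 0.0005 gf 7.7 q [-31.  21.  31. 106. -13.  56.  -6.]
```

Call:
drive_tool --rows '[0.02,0,0,0,0,0,-1,0.015,0,0,0,0,0,-1,0,0,-0.05,0,0,0,-1,0,0,-0.06,0,0,0,-1,0,0,-0.06,0,0,0,-1]'

```text
time_s: 7.8
tool_pos: [0.586, 0.0487, 0.3883]
tool_rot: [-180.0, 0.1, 78.0]
force: [-0.0, 0.4, -0.3]
grip_width: 0.0002
grasp_force: 0.0
```

Call:
drive_tool --rows '[0,0,-0.05,0,0,0,0.2,-0.04,0,0,0,0,0,0.2,-0.04,0,0,0,0,0,0.2,-0.04,0,0,0,0,0,0.2,-0.04,0,0,0,0,0,0.2]'

```text
time_s: 8.43
tool_pos: [0.5525, -0.1091, 0.4367]
tool_rot: [-180.0, 0.1, 78.0]
force: [0.0, -0.4, 0.3]
grip_width: 0.0428
grasp_force: 0.0
```

Call:
drive_tool --rows '[0,0,0,0,0,-0.175,0.2,0,0,0,0,0,-0.175,0.2,0,0,0,0,0,-0.175,0.2,0,0,0,0,0,-0.165,0.2,0,0,0,0,0,0,0.2]'

```text
time_s: 9.05
tool_pos: [0.5529, -0.1078, 0.4366]
tool_rot: [-179.9, 0.0, 117.4]
force: [0.7, 0.4, -0.3]
grip_width: 0.0525
grasp_force: 0.0
```

```bash
python3 -c "
from h import *
stat()
c=read_camera('scene')['color'][80:260,150:330]
c2=read_camera('top')['color'][175:275,195:345]
cv2.imwrite('pics/b.png',cv2.resize(c,None,fx=3.3,fy=3.3,interpolation=cv2.INTER_CUBIC))"
```

```text
t 9.05 fix [0.0017 0.0123] graspz 0.2726 rpy [-1.7995e+02  2.0000e-02  1.1740e+02] yaw-fix 129.53 F [ 0.7  0.4 -0.3] Tq [-0.07  0.01 -0.02] w 0.0525 gf 0.0 q [-24.   7.  36.  94.  -4.  80.  40.]
```

View pics/b.png

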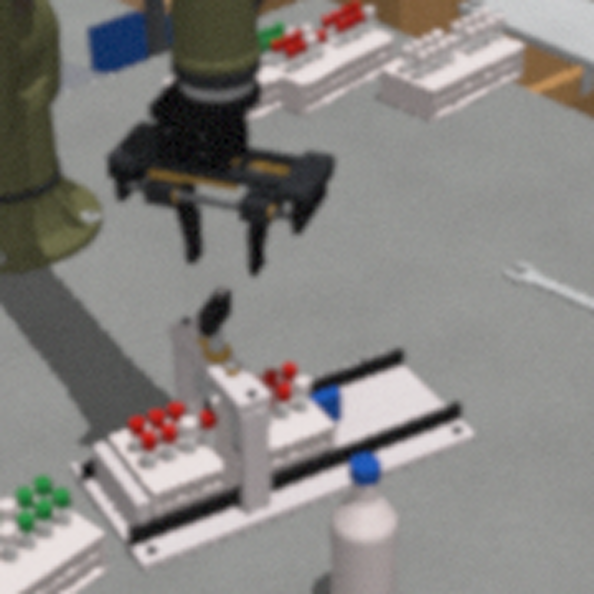

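The rack's end now rests against the stop. The open fingers hang over the blade, closing across its thickness. Centring and descending.

Call:
drive_tool --rows '[-0.008,-0.009,0,0,0,0,0.2,0,0,0,0,0,0,0.2,0,0,0.03,0,0,0,0.2,0,0,0.03,0,0,0,0.2,0,0,0.01,0,0,0,0.2]'

```text
time_s: 9.78
tool_pos: [0.5482, -0.1184, 0.3651]
tool_rot: [-179.9, -0.1, 117.5]
force: [-0.3, 0.3, -0.7]
grip_width: 0.052
grasp_force: 0.0
```

Call:
drive_tool --rows '[0,0,0,0,0,0,0.2,0,0,0,0,0,0,-0.5,0,0,0,0,0,0,-1,0,0,0,0,0,0,-1,0,0,0,0,0,0,-1]' --grip_force 30

```text
time_s: 10.4
tool_pos: [0.5488, -0.1186, 0.367]
tool_rot: [180.0, 0.0, 117.6]
force: [-0.1, -0.1, -0.5]
grip_width: 0.0202
grasp_force: 0.0
```

```bash
python3 -c "
from h import *
stat()"
```

```text
t 10.4 fix [-0.0001  0.0009] graspz 0.203 rpy [1.7997e+02 1.0000e-02 1.1756e+02] yaw-fix 129.68 F [-0.1 -0.1 -0.5] Tq [-0.08  0.05  0.03] w 0.0202 gf 0.0 q [-23.  10.  36. 100.  -6.  72.  42.]
```

Call:
drive_tool --rows '[0,0,0,0,0,0,-1,0,0,0,0,0,0,-1,0,0,0,0,0,0,-1]'

```text
time_s: 10.78
tool_pos: [0.5482, -0.1191, 0.3669]
tool_rot: [-179.9, -0.0, 117.5]
force: [-5.4, -1.8, 4.1]
grip_width: 0.0158
grasp_force: 29.7
```

Call:
drive_tool --rows '[0,0,0.0001,0,0,0.15,-1,0,0,0.0001,0,0,0.15,-1,0,0,0.0001,0,0,0.15,-1,0,0,0.0001,0,0,0.15,-1,0,0,0,0,0,0,-1]'

```text
time_s: 11.4
tool_pos: [0.5482, -0.1192, 0.3665]
tool_rot: [-179.9, 0.0, 83.1]
force: [-5.5, -1.8, 4.7]
grip_width: 0.0159
grasp_force: 29.8
```

```bash
python3 -c "
from h import *
stat()"
```

```text
t 11.4 fix [-0.0005  0.0002] graspz 0.2025 rpy [-1.7991e+02  3.0000e-02  8.3070e+01] yaw-fix 95.19 F [-5.5 -1.8  4.7] Tq [-0.41  1.33 -0.11] w 0.0159 gf 29.8 q [-26.  10.  40. 100.  -7.  72.   9.]
```

Call:
drive_tool --rows '[0,0,0.0001,0,0,0.15,-1,0,0,0.0001,0,0,0.15,-1,0,0,0.0001,0,0,0.15,-1,0,0,0.0001,0,0,0.15,-1,0,0,0.0001,0,0,0.15,-1]'

```text
time_s: 12.02
tool_pos: [0.5482, -0.1192, 0.3661]
tool_rot: [-180.0, 0.1, 39.9]
force: [-5.5, -0.9, 5.0]
grip_width: 0.0158
grasp_force: 29.9
```

Call:
drive_tool --rows '[0,0,0.0001,0,0,0.15,-1,0,0,0.0001,0,0,0.15,-1,0,0,0.0001,0,0,0.15,-1,0,0,0.0001,0,0,0.15,-1,0,0,0,0,0,0,-1]'

```text
time_s: 12.65
tool_pos: [0.5483, -0.1192, 0.3657]
tool_rot: [180.0, 0.1, 5.7]
force: [-5.4, -1.2, 5.3]
grip_width: 0.0153
grasp_force: 29.9
```

```bash
python3 -c "
from h import *
stat()"
```

```text
t 12.65 fix [-0.0005  0.0002] graspz 0.2017 rpy [1.7999e+02 8.0000e-02 5.7200e+00] yaw-fix 17.84 F [-5.4 -1.2  5.3] Tq [-0.35  1.34  0.  ] w 0.0153 gf 29.9 q [-34.  11.  49. 101.  -9.  72. -67.]
```

Call:
drive_tool --rows '[0,0,0.0001,0,0,0.1,-1,0,0,0.0001,0,0,0.1,-1,0,0,0,0,0,0.08,-1,0,0,0,0,0,0.04,-1,0,0,0,0,0,0,-1]'

```text
time_s: 13.28
tool_pos: [0.5483, -0.1192, 0.3655]
tool_rot: [180.0, 0.1, -12.5]
force: [-4.6, -1.9, 5.5]
grip_width: 0.0157
grasp_force: 30.0
```

```bash
python3 -c "
from h import *
stat()"
```

```text
t 13.275 fix [-0.0004  0.0002] graspz 0.2015 rpy [ 1.7996e+02  7.0000e-02 -1.2530e+01] yaw-fix -0.4 F [-4.6 -1.9  5.5] Tq [-0.24  1.31  0.18] w 0.0157 gf 30.0 q [-36.  12.  51. 101. -10.  72. -84.]
```

Call:
drive_tool --rows '[0,0,0,0,0,0.04,-1,0,0,0,0,0,0.04,-1,0,0,0,0,0,0,-1,0,0,0,0,0,0,-1]'

```text
time_s: 13.78
tool_pos: [0.5486, -0.1191, 0.3655]
tool_rot: [179.9, -0.0, -17.0]
force: [-3.9, -2.5, 5.4]
grip_width: 0.0165
grasp_force: 31.2
```

```bash
python3 -c "
from h import *
stat()"
```

```text
t 13.775 fix [-0.0002  0.0003] graspz 0.2015 rpy [179.93  -0.   -16.99] yaw-fix -4.86 F [-3.9 -2.5  5.4] Tq [-0.61  1.09  0.75] w 0.0165 gf 31.2 q [-36.  12.  52. 101. -10.  72. -89.]
```

The seat is felt: wrist torque rose to 0.75 N m at 0°. Backing off a quarter turn.

Call:
drive_tool --rows '[0,0,0,0,0,-0.15,-1,0,0,-0.0001,0,0,-0.15,-1,0,0,-0.0001,0,0,-0.15,-1,0,0,-0.0001,0,0,-0.15,-1,0,0,-0.0001,0,0,-0.15,-1]'

```text
time_s: 14.4
tool_pos: [0.5486, -0.1189, 0.3659]
tool_rot: [-180.0, 0.0, 26.1]
force: [-3.4, -2.6, 4.8]
grip_width: 0.0157
grasp_force: 29.8
```

Call:
drive_tool --rows '[0,0,-0.0001,0,0,-0.15,-1,0,0,-0.0001,0,0,-0.15,-1,0,0,-0.0001,0,0,-0.15,-1,0,0,-0.0001,0,0,-0.15,-1,0,0,-0.0001,0,0,-0.15,-1]'

```text
time_s: 15.02
tool_pos: [0.5484, -0.1187, 0.3664]
tool_rot: [-179.9, -0.0, 69.1]
force: [-5.3, -0.5, 5.6]
grip_width: 0.0155
grasp_force: 29.8
```

Call:
drive_tool --rows '[0,0,-0.0001,0,0,-0.15,-1,0,0,0,0,0,0,-1,0,0,0,0,0,0,-1,0,0,0,0,0,0,-1]'

```text
time_s: 15.52
tool_pos: [0.5483, -0.1186, 0.3665]
tool_rot: [-179.9, -0.0, 77.5]
force: [-5.2, -1.9, 5.2]
grip_width: 0.0155
grasp_force: 29.8
```

```bash
python3 -c "
from h import *
stat()
c=read_camera('scene')['color'][130:260,150:330]
c2=read_camera('top')['color'][175:275,195:345]
cv2.imwrite('pics/c.png',cv2.resize(c,None,fx=4.4,fy=4.4,interpolation=cv2.INTER_CUBIC))"
```

```text
t 15.525 fix [-0.0005  0.0007] graspz 0.2025 rpy [-1.7992e+02 -3.0000e-02  7.7450e+01] yaw-fix 89.58 F [-5.2 -1.9  5.2] Tq [-0.23  1.33  0.06] w 0.0155 gf 29.8 q [-26.  10.  40. 100.  -7.  72.   3.]
```

View pics/c.png

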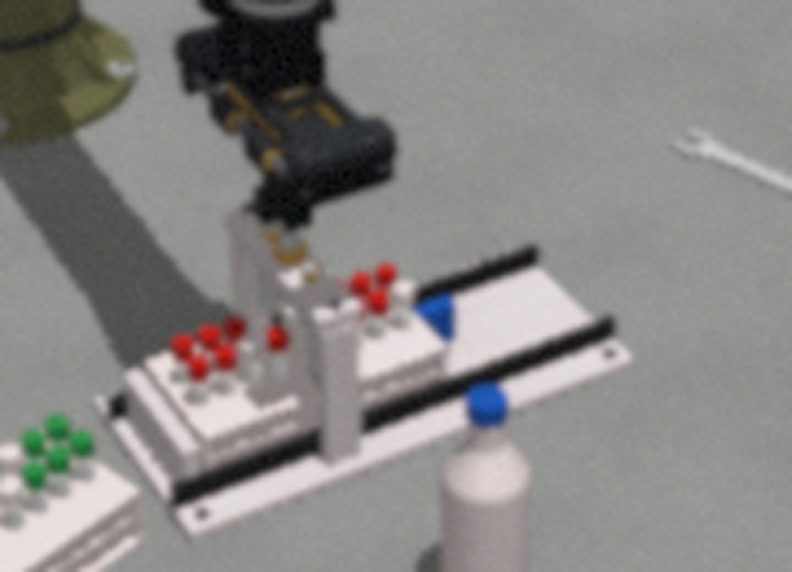

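The rack is still against the stop, the thumbscrew is gripped at 90° with 30 N, and the spare rack, bottle and spanner look untouched. Handing in.

```bash
python3 -c "
from cell import *
print(sign_off())"
```

```text
the job is handed in; nothing more can be done
None
```

The rack is home against the end stop. The thumbscrew was seated, then backed off a quarter turn (about 90° by tool angle), and is still gripped at about 30 N. The job was handed in at about 15.5 s of the 69 s limit; the sign-off returned no verdict.

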